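Refit the dust shield on the leather edge sander

TASK

The yellow dust shield is off the edge sander. Pick it up and slip its two keyholes over the two headed studs on the sander's sloping front; press it down against the sprung seals and, keeping it pressed, slide it down the slope until it stops fully home behind the stud heads, then let go. Use a light hand: feel sideways for the studs rather than forcing the plate (never more than about 30 N against the sander), and leave the hammer, jar, tin and slicker where they are.

Things in the scene. Friction and masses are not known exactly. Their poses are not given: they have to be found in the camera images.
- shield: yellow rectangular metal plate, 120 (x) x 160 (y) x 5 mm, about 0.3 kg, lying flat on the bench, handle up. Origin: centre of its underside. x: the edge that goes up the slope when fitted; z: out of the face that carries the handle. Two keyholes go right through it at y = +60 and -60 mm: round entry hole 22 mm across centred at x = -6, with a slot 12.5 mm wide running from it towards +x, ending at x = 22 (a seated stud's centre is then at x = 18).
- shield_handle (a point): middle of the shield's black bow handle: a straight bar along y, 90 mm long, 14 x 14 mm in section, its centre 42 mm above the plate's underside, over the plate's centre; posts at its two ends, 62 mm clear between them.
- apron: flat aluminium sloping front of the green edge sander, facing the robot, 200 (x) x 267 (y) mm, rising 20 degrees away from the robot. Origin: middle of its face, 94 mm above the bench. x: up the slope, y: to the left, z: out of the face. The shield is fitted with its axes along these: its origin at x = 36 mm with the entry holes over the studs, at x = 12 when fully home.
- stud_line (a point): point on the apron's face (apron x = 30, y = 0), in the T-slot. On a bar clamped in that slot stand two steel studs, 60 mm to each side of the bar's middle: shank 8.5 mm across, flat head 18 mm across, 7 to 11 mm above the face. The bar was clamped by eye: its middle is up to 8 mm left or right (apron y) of this point and is not measured. It holds against 100 N.
- seals (a point): point on the apron's face midway between two black sealing bars that run across it (apron x = -18 and 64, each 9 x 100 mm, 3.5 mm proud, sprung 2 N/mm each). Through the holes, the shield must be pressed on them (5 to 10 N) to within 2 mm of the face to slide under the heads; once let go it rides up 2 mm against the heads. One that missed the studs rests on the heads, 11 mm off the face.
- sander: the green edge sander, fixed on the bench, 360 mm deep, 270 mm wide; apron at its front, abrasive drum (top 246 mm above the bench) between two bearings behind it. Origin: on the bench, 110 mm behind its front face; x points to its rear.
- hammer: hammer lying on the bench at the robot's left, 260 mm long; leave alone.
- wax_jar: amber jar with black cap, 68 mm across, 70 mm tall, origin under it; leave alone.
- rivet_tin: brass tin, 72 mm across, 50 mm tall, origin under it; leave alone.
- slicker: upright turned dark wooden edge slicker, 44 mm across, 120 mm tall, origin under it; leave alone.
Mind the look-alikes: they are no part of the job. What is meant by the shield is not brown, and is the larger of those in its own colour.

How it is judged:
By the outcome, as a careful person would: the job done as asked, in the order asked, and still so for the second after the job is handed in, with the robot touching nothing.
It also fails if it takes over 58 s, if anything falls off the work surface, if the arm or the gripper's body presses on something with over 40 N, if the wrist force passes 120 N, or if a joint passes its speed limit or range.

ROBOT

A 6-joint arm with a two-finger parallel gripper is mounted at the origin on the work surface. World frame = base frame: x ahead of the robot, y to its left, z up, the work surface at z = 0. Lengths are in mm, angles in rad, forces in N, time in s.
With the tool pointing down it reaches from about 300 to 775 mm from the base axis. Payload 14.6 kg.
Tool frame: the origin (TCP) lies midway between the tips of the shut fingers; the grasp point (between the pads) lies 19 mm behind it (manip.hold_point_z is the distance from the TCP to the grasp point, in mm); z points along the fingers, y is the direction in which the jaws open and shut (so a half turn about z gives the same grasp; the last joint's range is limited). The gripper opens to 94 mm and grips with 3 to 60 N. Pads are 16 mm wide; open, the fingers measure 119 mm over their backs; the gripper's body (75 mm by 177 mm) begins 78 mm behind the grasp point.
Start: joints at [1.081, 0.3, 1.521, -0, 1.321, -0.067], TCP at [225.67, 501.56, 205.446] pointing down, gripper open.
Joint ranges: [-3.03, 3.03], [-0.79, 2.21], [0.23, 2.52], [-1.04, 4.18], [0, 3.07], [-2.55, 2.55]. Speed limits (rad/s): [2.22, 2.22, 2.57, 3.14, 3.14, 3.14].

INTERFACE

Orientations are given as [roll, pitch, yaw] about the fixed x, y, z axes, in that order (R = Rz(yaw) Ry(pitch) Rx(roll)).
In Python, from cell import manip gives the robot as it stands.
- The arm moves only by the shell command python3 -m crank 'ROWS' [OPENING] [FORCE]. ROWS is JSON, a list of rows, each an object with "offset": the shift along the world's x, y, z in m, a list of three; "spin": the turn about the world's z in degrees. In form: [{"offset": [dx, dy, dz], "spin": spin}, ...]. A call has exactly 8 rows; each row is the pose to reach, as a shift and turn from the pose measured when the call began; what a row does not reach only later rows make up. A row lasts 1/12 s, in which the tool goes at most 41.7 mm and 7.16 degrees, less where a joint would pass 70% of its speed; a pose out of reach is approached as far as the arm can. A call with a gripper value outside its range is refused whole. OPENING is the opening, from 0 (shut) to 1 (fully open), set as the call begins (- or left out, the last holds). The fingers move at their own pace and stop on an object; FORCE is the grip in N (left out, the last holds). Time passes only in rows, so rows that repeat a pose let the fingers close, or fill a call up. It gives the time, the measured TCP pose, the force and the opening at its end, in the units of the state.
- manip.read_state(): the state, without advancing time (a new reading comes with each control period).
- manip.camera(name): name is "side" or "top"; returns a dict with "pixels" (400x640x3 uint8, red, green, blue), "fx", "fy", "cx", "cy" (pixels), "extrinsics" (4x4, takes a point from world to camera coordinates). Camera axes: x right, y down, z forward; pixel columns grow to the right and rows downward; lengths in mm; the calibration is good to about 2 mm. A picture is of the moment at which its call begins. There is no depth.
- manip.sign_off(): hands the job in, once; it reports no verdict.
Trained networks look in a picture, given as the dict that the camera call returned (one of the last four; its "shot" number tells which), for a name from the list of things; names that differ only in an ending like _2 or _b are one class to them, and where a whole thing is asked for, a point or a joint stands for the part that bears it (a point fixed in the world has none). Each returns a list of dicts, best first, with "conf" (0 to 1); they miss things now and then, are a little off and sometimes report something else, mostly with a low value. They report only what shows in the picture. A call takes as long as a camera call. They do not tell look-alikes from the thing itself.
- manip.search_frame(picture, name): "location" ([x, y, z] in mm, in world coordinates, good to about 4 mm: the middle of the surface that is visible of it).
- manip.masks_of(picture, name): "mask" (400x640 bool, what is visible of it).
The state is a dict: "clock": time; "joints": joint angles; "qd": joint speeds; "effort": joint torques, N m; "eef_pos": TCP position; "eef_rot": TCP orientation; "wrist_force": force on the tool from outside, world axes, zero at the start; "moment": the same for the moment, N m; "finger_gap": finger opening in mm.
Only numpy, scipy, OpenCV 4.12 (cv2) and the standard library are available. Lean on these libraries where they do the work, as an engineer would, in place of code of your own. Each camera call takes 0.05 s, during which the arm holds its last target. There are 200 camera calls.

## Working session

There is one attempt and no reset: what is moved stays moved. The work goes in short steps, Python scripts to look and compute and a shell command to move; the robot and the scene stay as the last step left them, time stands still between calls to the robot, and variables do not carry over. Pictures are saved under pics/ and viewed, about 8 in all and at most 12, crops included, and the job is handed in when it is done.

```bash
mkdir -p pics; ls
python3 - <<'E'
from cell import manip
import cv2,numpy as np
for n in("top","side"):
    p=manip.camera(n); cv2.imwrite(f"pics/{n}0.png",p["pixels"][:,:,::-1])
    print(n,p["fx"],p["fy"],p["cx"],p["cy"],np.round(p["extrinsics"],3).tolist())
    for k in("shield","shield_handle","apron","stud_line","seals","sander","hammer","wax_jar","rivet_tin","slicker"):
        print(k,[(np.round(d["location"]).tolist(),round(d["conf"],2)) for d in manip.search_frame(p,k)][:4])
s=manip.read_state();print(s)
E
```

```text
pics
top 483.78406572990576 483.78406572990576 313.39293833306147 202.0192431912036 [[-0.004, -1.0, 0.007, 0.837], [-0.997, 0.003, -0.08, 505.951], [0.08, -0.007, -0.997, 1477.555], [0.0, 0.0, 0.0, 1.0]]
shield [([426.0, -218.0, 2.0], 0.78), ([406.0, -417.0, 6.0], 0.7), ([331.0, 120.0, 5.0], 0.6), ([577.0, 127.0, 93.0], 0.52)]
shield_handle [([403.0, -419.0, 2.0], 0.97), ([330.0, 122.0, 4.0], 0.97), ([430.0, -222.0, 4.0], 0.91)]
apron [([579.0, 128.0, 95.0], 0.84)]
stud_line [([574.0, 125.0, 91.0], 0.69)]
seals [([579.0, 123.0, 96.0], 0.69), ([432.0, -217.0, 2.0], 0.39)]
sander [([668.0, 121.0, 123.0], 0.93)]
hammer [([348.0, 416.0, 23.0], 0.56)]
wax_jar [([648.0, -283.0, 72.0], 0.96)]
rivet_tin [([645.0, -189.0, 48.0], 0.86)]
slicker [([658.0, -386.0, 62.0], 0.71), ([668.0, 121.0, 123.0], 0.27)]
side 441.50452785225025 441.50452785225025 321.592643099691 195.5993903750982 [[0.874, -0.485, -0.013, -415.251], [-0.252, -0.431, -0.867, 221.914], [0.415, 0.761, -0.499, 1222.285], [0.0, 0.0, 0.0, 1.0]]
shield [([422.0, -234.0, 6.0], 0.97), ([399.0, -422.0, -2.0], 0.68), ([577.0, 100.0, 92
[... 382 characters left out ...]
in [([636.0, -204.0, 44.0], 0.62)]
slicker []
{'clock': 1.1, 'joints': array([ 1.08140680e+00,  2.99880110e-01,  1.52099309e+00, -3.47631599e-05,
        1.32066862e+00, -6.65889154e-02]), 'qd': array([ 0.0013273 ,  0.00024202,  0.00048606,  0.00072382, -0.00096805,
       -0.00011207]), 'effort': array([ 1.60656811e-03, -5.31656671e+01, -3.52913976e+01,  7.09261699e-02,
        2.12619320e-02, -6.64114941e-05]), 'eef_pos': array([225.6798895 , 501.56755446, 205.45942394]), 'eef_rot': array([3.14154417e+00, 3.69899301e-05, 2.71880064e+00]), 'wrist_force': array([-0.34326658,  0.5927869 , -0.06715706]), 'moment': array([-0.01126757, -0.06913065,  0.00921098]), 'finger_gap': 93.92771779534588}
```

View both.

View pics/top0.png

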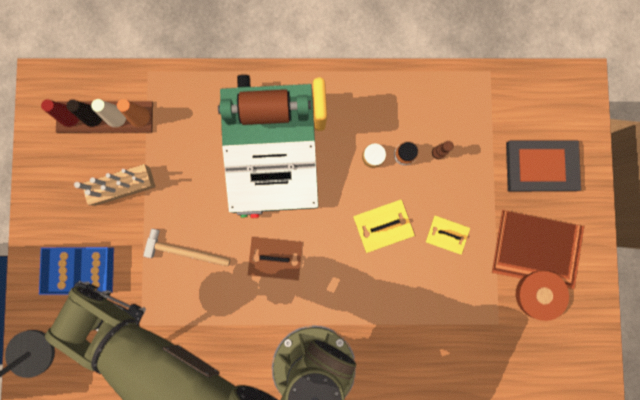

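View pics/side0.png

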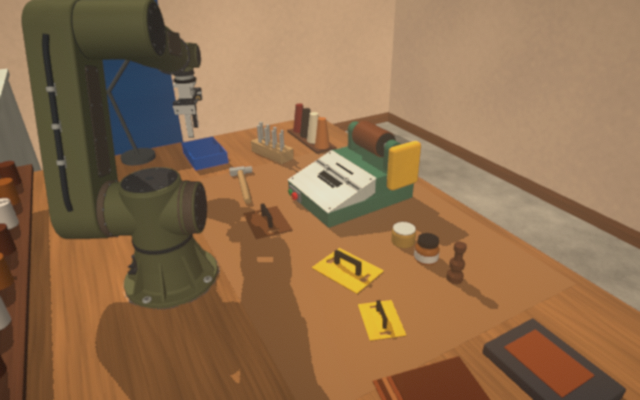

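```bash
cat > h.py <<'E'
import numpy as np,cv2
from cell import manip
def ray(p,uv):
    E=p["extrinsics"];R,t=E[:3,:3],E[:3,3]
    d=R.T@np.array([(uv[0]-p["cx"])/p["fx"],(uv[1]-p["cy"])/p["fy"],1]);return -R.T@t,d
def onz(p,uv,z):
    c,d=ray(p,uv);return c+d*(z-c[2])/d[2]
def proj(p,X):
    E=p["extrinsics"];c=E[:3,:3]@np.asarray(X,float)+E[:3,3]
    return np.array([p["fx"]*c[0]/c[2]+p["cx"],p["fy"]*c[1]/c[2]+p["cy"]])
def crop(p,u0,v0,u1,v1,k,name):
    cv2.imwrite(name,cv2.resize(p["pixels"][v0:v1,u0:u1,::-1],None,fx=k,fy=k,interpolation=cv2.INTER_CUBIC))
E
python3 - <<'E'
from h import *
p=manip.camera("top")
crop(p,345,190,480,265,5,"pics/c1.png");crop(p,215,130,325,220,7,"pics/c2.png")
hsv=cv2.cvtColor(p["pixels"],cv2.COLOR_RGB2HSV)
def rect(m,z):
    m=m.astype(np.uint8);c=max(cv2.findContours(m,0,1)[0],key=cv2.contourArea)[:,0]
    W=np.array([onz(p,q,z)[:2] for q in c],np.float32);return cv2.minAreaRect(W)
y=cv2.inRange(hsv,(20,120,120),(35,255,255));y[:, :345]=0
print(rect((y>0)&(np.arange(640)<420),5))
for d in manip.masks_of(p,"apron")[:2]:
    print(d["conf"],rect(d["mask"],94))
    c=max(cv2.findContours(d["mask"].astype(np.uint8),0,1)[0],key=cv2.contourArea)
    print(cv2.boxPoints(cv2.minAreaRect(c)),cv2.approxPolyDP(cv2.convexHull(c),4,True)[:,0].tolist())
p2=manip.camera("side")
# seam handle by network on crops of both
for q in(p,p2):
  for d in manip.masks_of(q,"shield_handle"):
    v,u=np.nonzero(d["mask"]);print(q["shot"],d["conf"],u.mean(),v.mean(),len(u))
E
```

```text
((433.0014343261719, -219.25559997558594), (121.99788665771484, 162.0555877685547), 19.13465118408203)
0.64 ((577.576904296875, 128.39349365234375), (201.62869262695312, 277.5585632324219), 2.4037985801696777)
[[221.47003 144.60605]
 [315.08148 140.25204]
 [318.22772 207.8964 ]
 [224.61627 212.2504 ]] [[314, 142], [316, 208], [229, 210], [224, 146]]
3 0.96 274.6953086419753 258.79604938271603 2025
3 0.65 448.0280193236715 235.39903381642512 1035
3 0.58 383.4707146695325 225.99731327243418 1861
4 0.93 347.22339763534535 269.8537647790915 1607
4 0.62 381.00901577761084 319.60555972952665 1331
4 0.56 266.72620126926563 221.42792384406164 1103
```

View pics/c1.png

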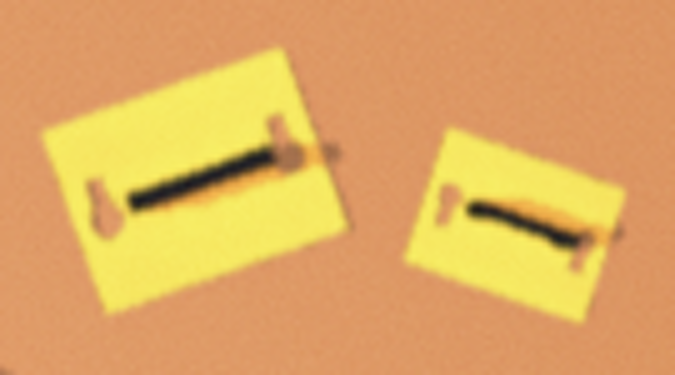

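View pics/c2.png

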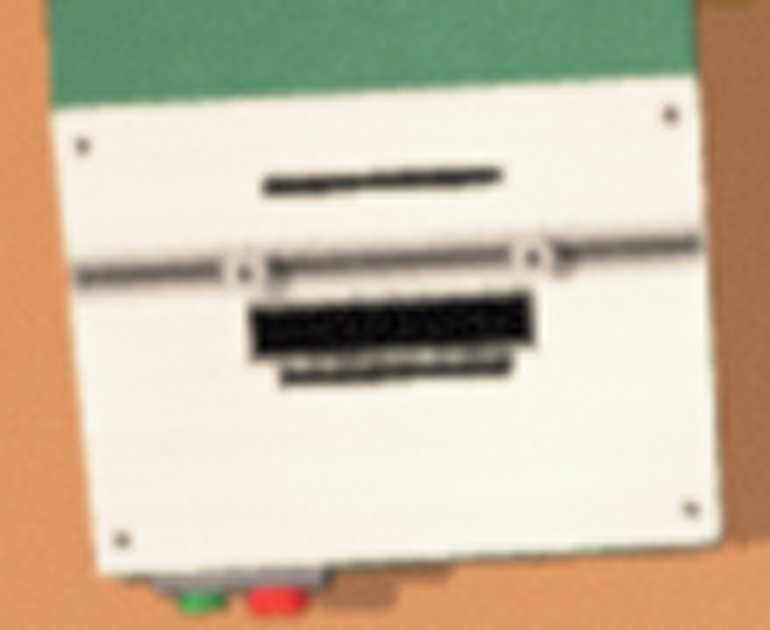

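The top picture shows three plates: a large yellow one at (384,226), a smaller yellow one at (448,235) and a brown one at (275,258). The shield is the one at (384,226), since it is yellow and the larger of the two. In the crop its round holes lie towards the robot and its slots away, so its +x points roughly away from the robot. The two stud heads are at about (250,168) and (291,166).

Run:
```python
from h import *
from scipy.optimize import least_squares
p=manip.camera("top")
cr=lambda u,v,k,u0,v0:np.array([(u+.5)/k-.5+u0,(v+.5)/k-.5+v0])
T=np.radians(20)
def w(q,a):
    x,y,z=a;X=x*np.cos(T)-z*np.sin(T);Z=94+x*np.sin(T)+z*np.cos(T);c,s=np.cos(q[2]),np.sin(q[2])
    return [q[0]+c*X-s*y,q[1]+s*X+c*y,Z]
P=[((100,133.5,0),(52,108)),((100,-133.5,0),(697,75)),((-100,-133.5,0),(720,545)),((-100,133.5,0),(100,573)),
((64,50,3.5),(263,185)),((64,-50,3.5),(501,174)),((-18,50,3.5),(281,378)),((-18,-50,3.5),(511,364))]
f=lambda q:np.concatenate([proj(p,w(q,a))-cr(*b,7,215,130) for a,b in P])
r=least_squares(f,[580,128,0.04],loss="soft_l1");print(r.x,np.degrees(r.x[2]),np.round(f(r.x).reshape(-1,2),1).tolist())
S=[cr(243,270,7,215,130),cr(532,257,7,215,130)]
g=lambda s:np.concatenate([proj(p,w(r.x,(30+s[1],s[0]+e,11)))-b for e,b in zip((60,-60),S)])
q=least_squares(g,[0,0]);print("stud y,x offs",q.x,q.fun)
print([onz(p,b,114.6) for b in S])
print("bar",onz(p,cr(204,178,5,345,190),49),proj(p,[433,-219.3,49]))
```

```text
[5.76041263e+02 1.25369721e+02 4.89564495e-02] 2.804997939034084 [[0.2, 0.1], [0.2, 0.2], [-0.0, -0.8], [-0.2, -0.1], [-0.2, 0.2], [0.1, -0.0], [-0.5, 0.0], [0.4, 0.3]]
stud y,x offs [-0.4682603   0.12443474] [ 0.06709956  0.12190361 -0.06728972 -0.12341549]
[array([598.00886222, 186.23412657, 114.6       ]), array([603.15892756,  65.98047626, 114.6       ])]
bar [ 432.57325825 -218.40944655   49.        ] [385.69164677 225.05795354]
```

```bash
python3 -m crank '[{"offset":[0.010,-0.035,0],"spin":-7},{"offset":[0.020,-0.070,0],"spin":-14},{"offset":[0.030,-0.105,0],"spin":-21},{"offset":[0.040,-0.140,0],"spin":-28},{"offset":[0.050,-0.175,0],"spin":-35},{"offset":[0.060,-0.210,0],"spin":-42},{"offset":[0.070,-0.245,0],"spin":-49},{"offset":[0.080,-0.280,0],"spin":-56}]' 1
```

```text
clock: 2.07
eef_pos: [305.7, 220.0, 205.6]
eef_rot: [3.141, -0.0, 1.736]
wrist_force: [1.0, 0.2, 0.0]
finger_gap: 93.9
```

```bash
python3 -m crank '[{"offset":[0.010,-0.035,0],"spin":-7},{"offset":[0.020,-0.070,0],"spin":-14},{"offset":[0.030,-0.105,0],"spin":-21},{"offset":[0.040,-0.140,0],"spin":-28},{"offset":[0.050,-0.175,0],"spin":-35},{"offset":[0.060,-0.210,0],"spin":-42},{"offset":[0.070,-0.245,0],"spin":-49},{"offset":[0.080,-0.280,0],"spin":-56}]'
python3 -m crank '[{"offset":[0.008,-0.030,0],"spin":-5},{"offset":[0.016,-0.060,0],"spin":-10},{"offset":[0.024,-0.090,0],"spin":-15},{"offset":[0.032,-0.120,0],"spin":-20},{"offset":[0.042,-0.150,-0.02],"spin":-24.7},{"offset":[0.047,-0.159,-0.05],"spin":-24.7},{"offset":[0.047,-0.159,-0.08],"spin":-24.7},{"offset":[0.047,-0.159,-0.09],"spin":-24.7}]'
python3 - <<'E'
from h import *
s=manip.read_state();print(s["eef_pos"],np.degrees(s["eef_rot"]),s["wrist_force"],s["joints"])
p=manip.camera("side");crop(p,300,200,420,320,5,"pics/c3.png")
E
```

```text
clock: 2.73
eef_pos: [385.8, -62.0, 205.9]
eef_rot: [3.14, -0.001, 0.752]
wrist_force: [-0.6, 0.8, -0.5]
finger_gap: 94.1
clock: 3.4
eef_pos: [431.2, -220.7, 112.1]
eef_rot: [-3.139, 0.003, 0.32]
wrist_force: [-1.0, -0.4, -0.4]
finger_gap: 93.7
[ 431.18832874 -220.68395752  112.05713266] [-1.79838985e+02  1.60480452e-01  1.83292437e+01] [-0.98468903 -0.3692416  -0.37255492] [-5.48498070e-01  2.61214802e-01  1.80392043e+00 -3.65448282e-04
  1.08041201e+00  7.02569292e-01]
```

View pics/c3.png

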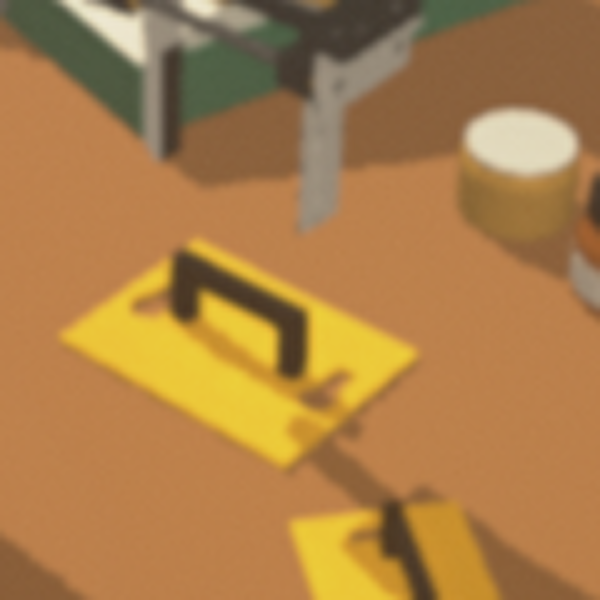

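```bash
python3 -m crank '[{"offset":[0.0015,0.0017,-0.015],"spin":0.8},{"offset":[0.0015,0.0017,-0.03],"spin":0.8},{"offset":[0.0015,0.0017,-0.045],"spin":0.8},{"offset":[0.0015,0.0017,-0.052],"spin":0.8},{"offset":[0.0015,0.0017,-0.058],"spin":0.8},{"offset":[0.0015,0.0017,-0.062],"spin":0.8},{"offset":[0.0015,0.0017,-0.065],"spin":0.8},{"offset":[0.0015,0.0017,-0.067],"spin":0.8}]'
python3 - <<'E'
from h import *
s=manip.read_state();print(s["eef_pos"],np.degrees(s["eef_rot"]),s["wrist_force"],s["moment"])
p=manip.camera("side");crop(p,320,225,400,285,9,"pics/c4.png")
E
```

```text
clock: 4.12
eef_pos: [433.0, -218.6, 45.7]
eef_rot: [-3.139, 0.003, 0.335]
wrist_force: [0.0, 0.2, -0.2]
finger_gap: 93.9
[ 432.97360712 -218.63958563   45.69339369] [-1.79851876e+02  1.47865678e-01  1.91751779e+01] [ 0.00503192  0.22766259 -0.19107465] [-0.05795638  0.13827377 -0.00276708]
```

View pics/c4.png

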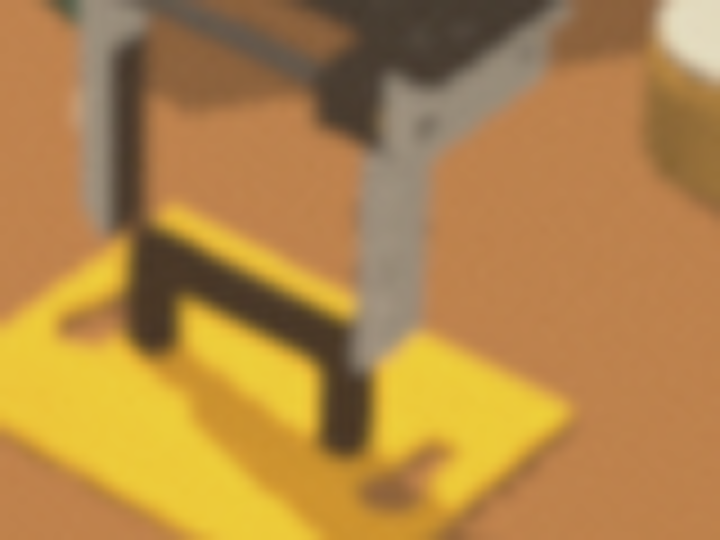

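The crop shows both fingers just outside the bar ends with no contact, so I go down and grip.

```bash
python3 -m crank '[{"offset":[0,0,-0.004],"spin":0},{"offset":[0,0,-0.009],"spin":0},{"offset":[0,0,-0.014],"spin":0},{"offset":[0,0,-0.018],"spin":0},{"offset":[0,0,-0.021],"spin":0},{"offset":[0,0,-0.0225],"spin":0},{"offset":[0,0,-0.0225],"spin":0},{"offset":[0,0,-0.0225],"spin":0}]'
python3 -m crank '[{"offset":[0,0,0],"spin":0},{"offset":[0,0,0],"spin":0},{"offset":[0,0,0],"spin":0},{"offset":[0,0,0],"spin":0},{"offset":[0,0,0],"spin":0},{"offset":[0,0,0],"spin":0},{"offset":[0,0,0],"spin":0},{"offset":[0,0,0],"spin":0}]' 0.85 30
```

```text
clock: 4.83
eef_pos: [432.8, -218.6, 22.9]
eef_rot: [-3.139, 0.003, 0.335]
wrist_force: [-0.7, 0.2, 0.4]
finger_gap: 94.3
clock: 5.5
eef_pos: [432.9, -218.7, 23.0]
eef_rot: [-3.139, 0.003, 0.335]
wrist_force: [-0.0, -1.3, 2.1]
finger_gap: 89.9
```

```bash
python3 -m crank '[{"offset":[0,0,0.005],"spin":0},{"offset":[0,0,0.015],"spin":0},{"offset":[0,0,0.035],"spin":0},{"offset":[0,0,0.06],"spin":0},{"offset":[0,0,0.09],"spin":0},{"offset":[0,0,0.12],"spin":0},{"offset":[0,0,0.15],"spin":0},{"offset":[0,0,0.16],"spin":0}]'
python3 -m crank '[{"offset":[0.005,0.013,0],"spin":-2},{"offset":[0.018,0.043,0],"spin":-4},{"offset":[0.035,0.085,0.002],"spin":-6},{"offset":[0.053,0.128,0.004],"spin":-8},{"offset":[0.071,0.171,0.004],"spin":-10},{"offset":[0.089,0.214,0.004],"spin":-12},{"offset":[0.106,0.257,0.004],"spin":-14},{"offset":[0.120,0.290,0.004],"spin":-16.4}]'
python3 -m crank '[{"offset":[0.008,0.020,0],"spin":0},{"offset":[0.016,0.040,0],"spin":0},{"offset":[0.020,0.050,0],"spin":0},{"offset":[0.022,0.0535,0],"spin":0},{"offset":[0.022,0.0535,0],"spin":0},{"offset":[0.022,0.0535,0],"spin":0},{"offset":[0.022,0.0535,0],"spin":0},{"offset":[0.022,0.0535,0],"spin":0}]'
python3 - <<'E'
from h import *
s=manip.read_state();print(s["eef_pos"],np.degrees(s["eef_rot"]),s["wrist_force"],s["moment"],s["joints"])
p=manip.camera("side");crop(p,250,90,430,225,4,"pics/c5.png")
E
```

```text
clock: 6.17
eef_pos: [433.9, -219.1, 187.6]
eef_rot: [3.14, -0.001, 0.335]
wrist_force: [0.8, 0.2, -2.1]
finger_gap: 89.7
clock: 6.83
eef_pos: [547.1, 57.0, 190.9]
eef_rot: [3.14, 0.0, 0.047]
wrist_force: [1.1, -1.6, -3.3]
finger_gap: 89.5
clock: 7.5
eef_pos: [569.0, 109.5, 191.0]
eef_rot: [3.14, 0.0, 0.046]
wrist_force: [-0.3, -0.8, -3.2]
finger_gap: 89.7
[568.96130946 109.50771653 191.02018527] [1.79904989e+02 1.14027099e-02 2.61716919e+00] [-0.34557359 -0.80581817 -3.15243982] [ 0.00846981  0.12106277 -0.00827747] [ 0.12769974  0.37707501  1.45223901 -0.00169246  1.31261319  1.65325009]
```

View pics/c5.png

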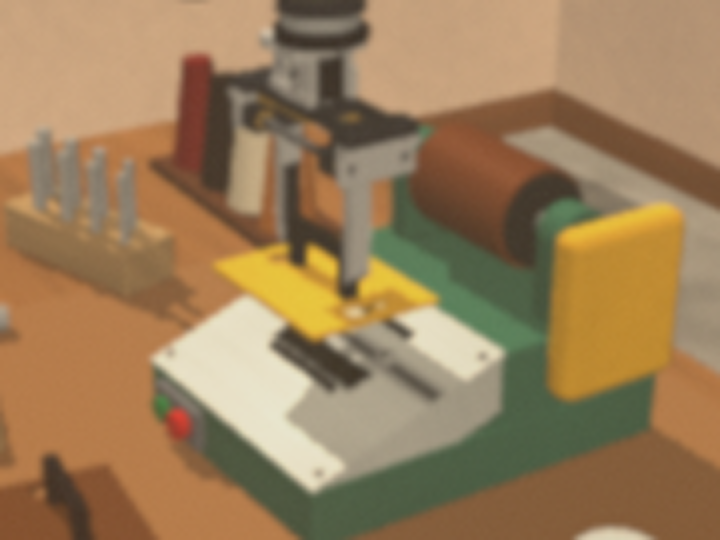

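The shield hangs level in the gripper just in front of the studs, with its right keyhole at crop (355,310). I'll go above the contact point, then down so that the slope tilts it.

```bash
python3 -m crank '[{"offset":[0.008,0.004,0],"spin":0},{"offset":[0.020,0.010,0],"spin":0},{"offset":[0.030,0.015,-0.006],"spin":0.2},{"offset":[0.0327,0.0166,-0.015],"spin":0.2},{"offset":[0.0327,0.0166,-0.024],"spin":0.2},{"offset":[0.0327,0.0166,-0.030],"spin":0.2},{"offset":[0.0327,0.0166,-0.034],"spin":0.2},{"offset":[0.0327,0.0166,-0.036],"spin":0.2}]'
python3 - <<'E'
from h import *
s=manip.read_state();print(s["eef_pos"],np.degrees(s["eef_rot"]),s["wrist_force"],s["moment"])
p=manip.camera("top")
E
```

```text
clock: 8.22
eef_pos: [601.1, 126.0, 154.3]
eef_rot: [3.14, 0.001, 0.049]
wrist_force: [-0.1, 0.0, -3.4]
finger_gap: 89.8
[601.11343997 125.95437692 154.28126799] [1.79900515e+02 7.18448809e-02 2.80905384e+00] [-0.12306959  0.00729549 -3.44673702] [ 0.00216556  0.08526578 -0.01042462]
```

```bash
python3 -m crank '[{"offset":[0.0003,0,-0.003],"spin":0},{"offset":[0.0005,0,-0.006],"spin":0},{"offset":[0,0,-0.008],"spin":0},{"offset":[-0.0005,0,-0.010],"spin":0},{"offset":[-0.001,0,-0.012],"spin":0},{"offset":[-0.0015,0,-0.0135],"spin":0},{"offset":[-0.002,0,-0.0145],"spin":0},{"offset":[-0.002,0,-0.0145],"spin":0}]'
python3 - <<'E'
from h import *
s=manip.read_state();print(s["eef_pos"],s["wrist_force"],s["moment"])
E
```

```text
clock: 8.93
eef_pos: [599.3, 125.7, 140.6]
eef_rot: [3.139, 0.0, 0.049]
wrist_force: [-3.7, -3.3, 2.4]
finger_gap: 89.7
[599.28172137 125.68442756 140.5611479 ] [-3.73232603 -3.32368965  2.39925111] [-0.45522771  0.62015699  0.01042124]
```

```bash
python3 -m crank '[{"offset":[-0.0004,0,-0.001],"spin":0},{"offset":[-0.0008,0,-0.002],"spin":0},{"offset":[-0.0011,0,-0.003],"spin":0},{"offset":[-0.0014,0,-0.004],"spin":0},{"offset":[-0.0016,0,-0.005],"spin":0},{"offset":[-0.0018,0,-0.006],"spin":0},{"offset":[-0.002,0,-0.0065],"spin":0},{"offset":[-0.002,0,-0.0065],"spin":0}]'
python3 - <<'E'
from h import *
s=manip.read_state();print(s["eef_pos"],s["wrist_force"],s["moment"])
p=manip.camera("side");crop(p,290,110,410,200,6,"pics/c6.png")
E
```

```text
clock: 9.6
eef_pos: [597.4, 125.7, 134.3]
eef_rot: [3.139, -0.001, 0.049]
wrist_force: [-3.1, -3.2, 4.9]
finger_gap: 89.8
[597.44583033 125.6918359  134.27008426] [-3.13405572 -3.20510118  4.92658191] [-0.2654551   0.30997147  0.06128785]
```

View pics/c6.png

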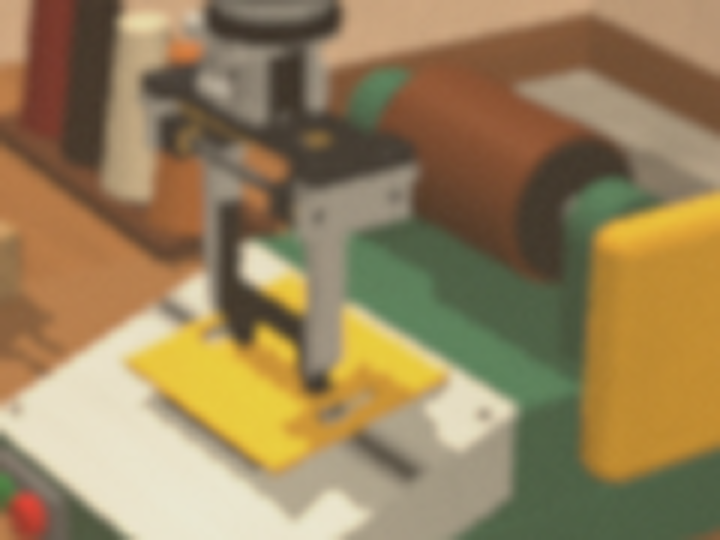

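```bash
python3 -m crank '[{"offset":[-0.0002,-0.0005,0],"spin":0},{"offset":[-0.0004,-0.001,-0.001],"spin":0},{"offset":[-0.0007,-0.001,-0.002],"spin":0},{"offset":[-0.001,-0.001,-0.003],"spin":0},{"offset":[-0.0013,-0.001,-0.004],"spin":0},{"offset":[-0.0016,-0.001,-0.0045],"spin":0},{"offset":[-0.0018,-0.001,-0.005],"spin":0},{"offset":[-0.0018,-0.001,-0.005],"spin":0}]'
python3 - <<'E'
from h import *
s=manip.read_state();print(s["eef_pos"],s["wrist_force"],s["moment"])
E
```

```text
clock: 10.32
eef_pos: [596.1, 125.4, 129.7]
eef_rot: [3.14, -0.002, 0.049]
wrist_force: [-0.2, 4.0, 5.8]
finger_gap: 89.7
[596.07087698 125.41535522 129.68436272] [-0.15240733  3.97513708  5.7887125 ] [ 0.81328613 -0.17887434  0.09767391]
```

```bash
python3 -m crank '[{"offset":[0,0.0002,-0.0005],"spin":0},{"offset":[-0.0002,0.0002,-0.001],"spin":0},{"offset":[-0.0004,0.0002,-0.0015],"spin":0},{"offset":[-0.0006,0.0002,-0.002],"spin":0},{"offset":[-0.0008,0.0002,-0.0025],"spin":0},{"offset":[-0.0008,0.0002,-0.0025],"spin":0},{"offset":[-0.0008,0.0002,-0.0025],"spin":0},{"offset":[-0.0008,0.0002,-0.0025],"spin":0}]'
python3 - <<'E'
from h import *
s=manip.read_state();print(s["eef_pos"],s["wrist_force"],s["moment"])
p=manip.camera("side");crop(p,300,140,390,200,8,"pics/c7.png")
E
```

```text
clock: 10.98
eef_pos: [595.5, 125.6, 127.3]
eef_rot: [3.14, -0.003, 0.049]
wrist_force: [-0.0, -1.9, 3.9]
finger_gap: 89.9
[595.48585121 125.56571603 127.26871676] [-0.02979392 -1.90135621  3.92429685] [-0.15478447 -0.32674148  0.00530506]
```

View pics/c7.png

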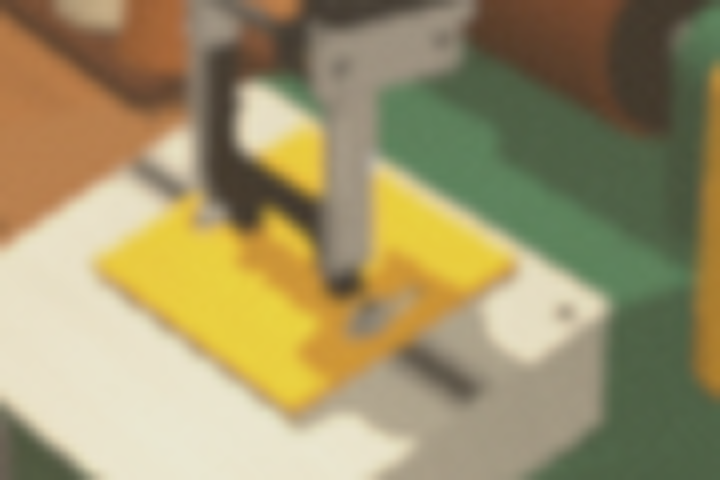

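```bash
python3 -m crank '[{"offset":[0,0.0003,-0.0005],"spin":0},{"offset":[0,0.0003,-0.001],"spin":0},{"offset":[0.0002,0.0003,-0.0013],"spin":0},{"offset":[0.0003,0.0003,-0.0015],"spin":0},{"offset":[0.0003,0.0003,-0.0015],"spin":0},{"offset":[0.0003,0.0003,-0.0015],"spin":0},{"offset":[0.0003,0.0003,-0.0015],"spin":0},{"offset":[0.0003,0.0003,-0.0015],"spin":0}]'
python3 - <<'E'
from h import *
s=manip.read_state();print(s["eef_pos"],s["wrist_force"],s["moment"])
E
```

```text
clock: 11.7
eef_pos: [595.4, 125.6, 126.2]
eef_rot: [3.14, -0.002, 0.049]
wrist_force: [-5.5, -4.1, 11.6]
finger_gap: 89.8
[595.37943304 125.57595871 126.2038355 ] [-5.45221215 -4.11545783 11.55933487] [-0.47062482  0.98115974  0.07111133]
```

```bash
python3 -m crank '[{"offset":[-0.0002,0,0.0006],"spin":0},{"offset":[-0.0016,-0.0001,0.0001],"spin":0},{"offset":[-0.0035,-0.0002,-0.0006],"spin":0},{"offset":[-0.0054,-0.0003,-0.0013],"spin":0},{"offset":[-0.0073,-0.0004,-0.002],"spin":0},{"offset":[-0.0092,-0.0005,-0.0027],"spin":0},{"offset":[-0.0105,-0.0005,-0.0032],"spin":0},{"offset":[-0.0115,-0.0005,-0.0035],"spin":0}]'
python3 - <<'E'
from h import *
s=manip.read_state();print(s["eef_pos"],s["wrist_force"],s["moment"])
E
```

```text
clock: 12.37
eef_pos: [583.8, 125.1, 122.7]
eef_rot: [3.14, -0.002, 0.049]
wrist_force: [1.8, -0.9, 4.9]
finger_gap: 89.7
[583.83544842 125.11753841 122.74994272] [ 1.76315552 -0.8905384   4.92008176] [ 0.04549613 -0.48312407  0.01366546]
```

```bash
python3 -m crank '[{"offset":[-0.0012,-0.0001,-0.0007],"spin":0},{"offset":[-0.0030,-0.0002,-0.0014],"spin":0},{"offset":[-0.0048,-0.0003,-0.0021],"spin":0},{"offset":[-0.0066,-0.0003,-0.0027],"spin":0},{"offset":[-0.0084,-0.0004,-0.0034],"spin":0},{"offset":[-0.0100,-0.0005,-0.0040],"spin":0},{"offset":[-0.0110,-0.0006,-0.0043],"spin":0},{"offset":[-0.0115,-0.0006,-0.0045],"spin":0}]'
python3 - <<'E'
from h import *
s=manip.read_state();print(s["eef_pos"],s["wrist_force"],s["moment"])
E
```

```text
clock: 13.03
eef_pos: [574.2, 124.7, 119.1]
eef_rot: [3.141, -0.008, 0.049]
wrist_force: [15.9, 2.1, 3.7]
finger_gap: 89.7
[574.16082511 124.73946309 119.12667347] [15.93834952  2.1150622   3.68708458] [ 0.29374629 -3.08410934  0.12383385]
```

```bash
python3 -m crank '[{"offset":[0.0005,0,0],"spin":0},{"offset":[0.0005,0,-0.0004],"spin":0},{"offset":[0.0005,0,-0.0008],"spin":0},{"offset":[0.0002,0,-0.0009],"spin":0},{"offset":[-0.0002,0,-0.001],"spin":0},{"offset":[-0.0006,0,-0.0012],"spin":0},{"offset":[-0.0010,0,-0.0013],"spin":0},{"offset":[-0.0013,0,-0.0013],"spin":0}]'
python3 - <<'E'
from h import *
s=manip.read_state();print(s["eef_pos"],s["wrist_force"],s["moment"])
p=manip.camera("top");crop(p,225,140,315,200,8,"pics/c8.png")
E
```

```text
clock: 13.7
eef_pos: [574.4, 124.8, 118.7]
eef_rot: [3.141, -0.013, 0.049]
wrist_force: [12.4, 0.0, 4.1]
finger_gap: 89.8
[574.39570409 124.77956828 118.73932133] [12.42633792  0.04907643  4.05835833] [-0.02927741 -2.40159409  0.08476708]
```

View pics/c8.png

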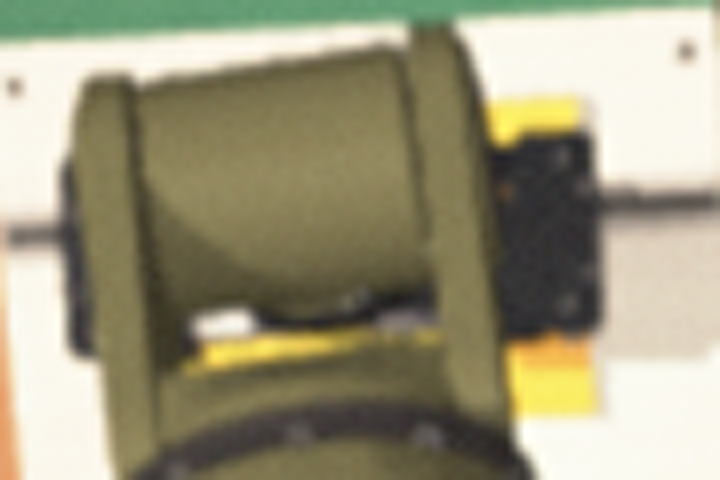

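```bash
cat >> h.py <<'E'
Q=(576.04,125.37,0.04896);T=np.radians(20)
def apron(p,uv,z):
    "pixel -> apron x,y on plane z above the face"
    c,s=np.cos(Q[2]),np.sin(Q[2])
    R=np.array([[c,-s,0],[s,c,0],[0,0,1]])@np.array([[np.cos(T),0,-np.sin(T)],[0,1,0],[np.sin(T),0,np.cos(T)]])
    o,d=ray(p,uv);o=R.T@(o-np.array([Q[0],Q[1],94]));d=R.T@d
    return (o+d*(z-o[2])/d[2])
E
python3 - <<'E'
from h import *
p=manip.camera("top");hsv=cv2.cvtColor(p["pixels"],cv2.COLOR_RGB2HSV)
y=cv2.inRange(hsv,(12,110,110),(35,255,255))
for u in (288,290,292,294,296):
    v=np.nonzero(y[140:200,u])[0]+140
    if len(v):print(u,v.min(),v.max(),apron(p,(u,v.min()-.5),6)[:2].round(1),apron(p,(u,v.max()+.5),6)[:2].round(1))
for v in(155,187,189):
    u=np.nonzero(y[v,270:310])[0]+270;print(v,u.max(),apron(p,(u.max()+.5,v),6)[:2])
E
```

```text
288 153 191 [ 69.8 -55.5] [-46.8 -48.3]
290 153 191 [ 69.5 -61.2] [-47.1 -54.3]
292 153 191 [ 69.2 -67. ] [-47.4 -60.2]
294 153 191 [ 68.9 -72.8] [-47.7 -66.1]
296 153 191 [ 68.6 -78.6] [-48.1 -72. ]
155 296 [ 61.19612641 -79.67880897]
187 298 [-34.72179078 -80.19633962]
189 298 [-40.81286657 -79.85928892]
```

The measured centre is at apron x ≈ 11 and y ≈ 0, and the slide met a solid stop, so the shield is home. I release it.

```bash
python3 -m crank '[{"offset":[0,0,0],"spin":0},{"offset":[0,0,0],"spin":0},{"offset":[0,0,0],"spin":0},{"offset":[0,0,0],"spin":0},{"offset":[0,0,0],"spin":0},{"offset":[0,0,0],"spin":0},{"offset":[0,0,0],"spin":0},{"offset":[0,0,0],"spin":0}]' 1
python3 - <<'E'
from h import *
s=manip.read_state();print(s["eef_pos"],s["wrist_force"],s["moment"],s["eef_rot"])
E
```

```text
clock: 14.47
eef_pos: [574.3, 124.8, 118.7]
eef_rot: [3.141, -0.013, 0.049]
wrist_force: [-0.5, -0.6, -0.4]
finger_gap: 93.8
[574.30165926 124.7654899  118.65124768] [-0.54584946 -0.64379683 -0.4274508 ] [0.02951457 0.13424076 0.04465156] [ 3.14064959 -0.0127336   0.04939445]
```

```bash
python3 -m crank '[{"offset":[0,0,0.003],"spin":0},{"offset":[0,0,0.008],"spin":0},{"offset":[0,0,0.014],"spin":0},{"offset":[0,0,0.022],"spin":0},{"offset":[0,0,0.032],"spin":0},{"offset":[0,0,0.045],"spin":0},{"offset":[0,0,0.065],"spin":0},{"offset":[0,0,0.09],"spin":0}]'
python3 -m crank '[{"offset":[0,-0.01,0.03],"spin":0},{"offset":[-0.01,-0.04,0.06],"spin":0},{"offset":[-0.02,-0.075,0.06],"spin":0},{"offset":[-0.03,-0.11,0.06],"spin":0},{"offset":[-0.04,-0.145,0.06],"spin":0},{"offset":[-0.05,-0.18,0.06],"spin":0},{"offset":[-0.06,-0.215,0.06],"spin":0},{"offset":[-0.07,-0.25,0.06],"spin":0}]'
python3 -m crank '[{"offset":[-0.01,-0.03,0],"spin":0},{"offset":[-0.02,-0.06,0],"spin":0},{"offset":[-0.03,-0.09,0],"spin":0},{"offset":[-0.04,-0.12,0],"spin":0},{"offset":[-0.05,-0.14,0],"spin":0},{"offset":[-0.06,-0.15,0],"spin":0},{"offset":[-0.06,-0.15,0],"spin":0},{"offset":[-0.06,-0.15,0],"spin":0}]'
python3 - <<'E'
from h import *
s=manip.read_state();print(s["eef_pos"],s["wrist_force"])
p=manip.camera("top");crop(p,215,130,325,220,7,"pics/c9.png")
q=manip.camera("side");crop(q,270,120,430,220,5,"pics/c10.png")
hsv=cv2.cvtColor(p["pixels"],cv2.COLOR_RGB2HSV)
y=cv2.inRange(hsv,(20,110,110),(35,255,255));y[:130]=0;y[215:]=0;y[:,:215]=0;y[:,325:]=0
c=max(cv2.findContours(y,0,1)[0],key=cv2.contourArea)[:,0]
print(cv2.minAreaRect(np.array([apron(p,a,8)[:2] for a in c],np.float32)))
for k in("hammer","wax_jar","rivet_tin","slicker"):print(k,[d["location"].round() if hasattr(d["location"],"round") else d["location"] for d in manip.search_frame(p,k)[:1]])
E
```

```text
clock: 15.13
eef_pos: [573.8, 124.7, 209.4]
eef_rot: [3.141, -0.011, 0.049]
wrist_force: [0.3, -0.9, -0.7]
finger_gap: 94.0
clock: 15.8
eef_pos: [503.0, -126.8, 270.7]
eef_rot: [3.14, -0.013, 0.05]
wrist_force: [1.5, 0.0, -0.2]
finger_gap: 94.3
clock: 16.47
eef_pos: [442.9, -277.0, 271.5]
eef_rot: [3.14, -0.013, 0.048]
wrist_force: [0.2, 0.3, -1.0]
finger_gap: 93.6
[ 442.87322488 -277.04191085  271.51726542] [ 0.24329797  0.27830154 -1.0216533 ]
((11.759449005126953, -1.8040695190429688), (161.21653747558594, 117.09591674804688), 89.95499420166016)
hammer [[352.5, 414.8, 24.7]]
wax_jar [[650.9, -283.3, 71.1]]
rivet_tin [[643.5, -189.1, 47.9]]
slicker [[658.2, -385.2, 62.3]]
```

View pics/c9.png

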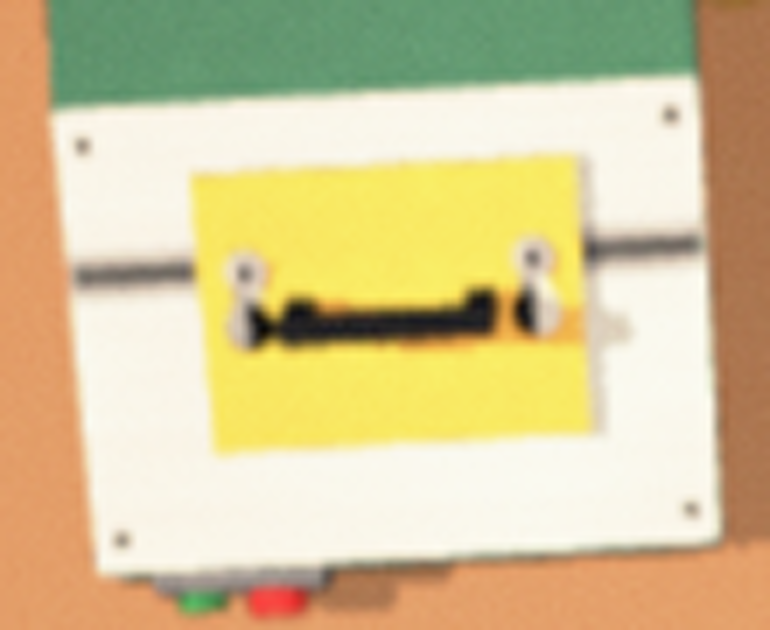

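View pics/c10.png

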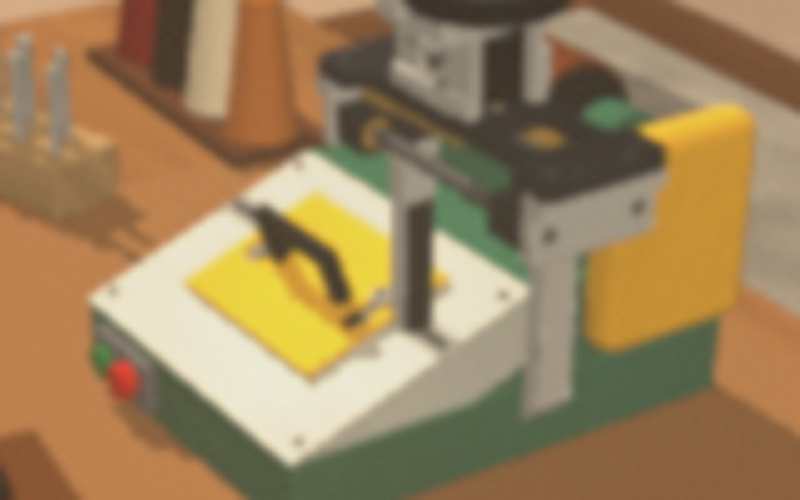

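Both stud heads, at crop (246,270) and (532,257), cover the upper ends of the slots, with the empty round holes below them. The plate centre measures x = 11.8 against 12 for fully home.

```bash
python3 -c "
from cell import manip
print(manip.sign_off())"
```

```text
the job is handed in; nothing more can be done
None
```

The shield is fitted and the job is handed in. I gripped the larger yellow plate by the two ends of its handle, let the slope tilt it, and passed its keyholes over the stud heads. I then pressed it onto the seals, slid it down to a solid stop, let go and backed away. The clock read about 16.5 s.

**Last checks:**
- **Position:** the top picture shows both stud heads over the upper ends of the slots. The shield's centre measured apron x = 11.8 mm against 12 for fully home, square to the apron.
- **Force:** readings taken after each move never exceeded about 16 N against the sander. I did not watch the peaks during a move.
- **Other things:** the hammer, jar, tin and slicker are where they were, to within 5 mm of their first readings, about what the network can resolve. The gripper was open and the arm clear.

**Disagreements:**
- At the stop the arm's own position gave x ≈ 13.3 mm rather than 12. I put that down to calibration and a small shift in the grip.
- The sideways centre read y ≈ -1.8 mm in the last picture and about 0 in the one before, which is within the slots' play.
- I planned for about 8 pictures and viewed 12.

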